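# Find the heavy side of the tumbler drum and hold it down

### The arm

A 7-joint arm with a two-finger parallel gripper is mounted at the origin on the work surface. World frame = base frame: x ahead of the robot, y to its left, z up, the work surface at z = 0. Lengths are in m, angles in rad, forces in N, time in s.
With the tool pointing down it reaches from about 0.35 to 0.9 m from the base axis. Payload 19.9 kg.
Tool frame: the origin (TCP) lies at the very end of the fingers, on their centre line; the grasp point (between the pads) lies 19 mm behind it (manip.grasp_offset is the distance from the TCP to the grasp point, in m); z points along the fingers, y is the line along which they close (so a half turn about z gives the same grasp; the last joint's range is limited). The gripper opens to 85 mm and grips with 20 to 120 N. Pads are 22 mm wide; open, the fingers measure 114 mm over their backs; the gripper's body (76 mm by 85 mm) begins 54 mm behind the grasp point. The pads swing forward as they close: fully open they stand 13 mm farther back than shut.
Start: joints at [1.206, 0.417, -0.01, 1.614, 0.005, 1.111, -0.053], TCP at [0.199, -0.593, 0.2] pointing down, gripper open.
Joint ranges: [-2.81, 2.81], [-0.39, 2.02], [-1.27, 1.25], [0.06, 2.57], [-1.19, 4.33], [0.19, 2], [-2.82, 2.82]. Speed limits (rad/s): [1.89, 1.89, 2.39, 2.39, 3.01, 3.01, 3.01].

### API

Orientations are given as a unit quaternion [w, x, y, z].
In Python, from cell import sensors, imaging, manip gives the robot as it stands. The module is installed in compiled form; this text tells all that it offers.
- The arm moves only by the tool apply_moves, never from a script. Its argument "rows" is a list of rows, each a list of 7 numbers: the turn, a rotation vector about the tool's x, y, z in units of 0.15 rad (1.0 is 0.15 rad), then the shift along the tool's x, y, z in units of 60 mm (1.0 is 60 mm), then the opening in per cent of the stroke, from 0 (shut) to 100 (fully open). In form: [[wx, wy, wz, x, y, z, jaw], ...]. A call has 1 to 10 rows; each row shifts and turns the commanded pose from where the row before left it, along the tool's axes as they then stand; what a row does not reach is not made up. A row lasts 1/8 s, in which the tool goes at most 62.5 mm and 10.7 degrees, less where a joint would pass 70% of its speed; a pose out of reach is approached as far as the arm can. A call with a number of a shift or a turn outside -1 to 1 is refused whole. A call with a gripper value outside its range is refused whole. The fingers move at their own pace and stop on an object; "newtons" is the grip in N (left out, the last holds). Time passes only in rows, so rows that do not move let the fingers close. It gives the time, the measured TCP pose, the force, the opening and the grip force at its end, in the units of the state.
- sensors.get_obs(): the state, without advancing time (a new reading comes with each control period).
- imaging.camera(name): name is "scene" or "side" or "wrist"; returns the picture (400x640x3 uint8, red, green, blue); there is no depth.
- imaging.camera_model(name): a dict with "mtx" (3x3 intrinsics, pixels), "extrinsics" (4x4, takes a point from world to camera coordinates). Camera axes: x right, y up, looking along -z (the intrinsics and any distortion apply to the point x, -y, -z); pixel columns grow to the right and rows downward; lengths in m; the calibration is good to about 2 mm. The wrist camera is an equidistant fisheye: a pixel r from the principal point sees the ray r / f radians off the axis. A picture is of the moment at which its call begins: read the wrist's pose just before it. camera_model takes no time and is no camera call; for the wrist camera it gives the pose at the moment of the call.
- manip.finish_job(): hands the job in; it is judged then, once.
Trained networks look in the newest picture that a camera, given by its name, has taken for a name from the list of things; names that differ only in an ending like _2 or _b are one class to them, and where a whole thing is asked for, a point or a joint stands for the part that bears it (a point fixed in the world has none). Each returns a list of dicts, best first, with "confidence" (0 to 1); they miss things now and then, are a little off and sometimes report something else, mostly with a low value. They report only what shows in the picture. A call takes as long as a camera call.
- imaging.look_for(camera, query): "bbox" ([left, top, right, bottom] in pixels, round what is visible of it).
- imaging.place_of(camera, query): "centre" ([row, column] in pixels: a listed point, or the origin of a listed thing).
The state is a dict: "t": time; "joint_pos": joint angles; "joint_vel": joint speeds; "joint_efforts": joint torques, N m; "tcp_pos": TCP position; "tool_rot": TCP orientation; "contact_force": force on the tool from outside, world axes, zero at the start; "torque": the same for the moment, N m; "opening": finger opening in m; "finger_force": force on a finger pad.
Only numpy, scipy, OpenCV 4.12 (cv2) and the standard library are available. Lean on these libraries where they do the work, as an engineer would, in place of code of your own. Each camera call takes 0.05 s, during which the arm holds its last target. There are 200 camera calls.

### The job

The closed drum of the little tumbler mixer carries its charge clamped somewhere off-centre inside, where it cannot be seen. Turn the drum round by its crank handle to find the heavy side by feel, then bring the heavy side straight down and finish while holding the crank handle there in the gripper, without letting go. Leave the other things on the bench where they stand.

Things in the scene. Friction and masses are not known exactly. Their poses are not given: they have to be found in the camera images.
- axle (a point): fixed point on the level axle of the tumbler mixer, 150 mm above the bench, midway along the crank handle: centre of the circle (radius 55 mm) that handle runs on. y axis along the axle, from the crank towards the drum; z up. The flat steel crank arm (130 mm long, both ends alike in weight) lies 62 to 70 mm from here along y; beyond it are the bearing post and the drum.
- tumbler: the mixer's fixed frame, axes as axle; origin under the axle, on the bench, 150 mm beyond axle along y. Foot plate 12 mm thick, 170 mm wide in x, y -85 to 145 mm. Bearing post 50 mm wide, 170 mm tall, y -69 to -51. Closed aluminium drum, diameter 144 mm, top 222 mm above the bench (end bands 2 mm more), y -40 to 80. Gear housing 110 mm wide, 202 mm tall, y 92 to 142.
- drum (a joint): angle q of drum and crank, rad: 0 with the crank handle straight up; the handle stands 55 mm from the axle towards (sin q, 0, cos q) in the frame of axle. Turns freely past full turns, limits +-15 rad; starts within 0.8 of upright. The drive's steady drag of 0.30 N m, alike at all angles and both ways, keeps the drum wherever it is left: it never swings down by itself.
- drum_center (a point): fixed point on the axle at the middle of the drum, axes as axle. The hidden charge adds 0.20 to 0.27 N m to the drag when the heavy side rises at axle height, takes as much off when it sinks there, and nothing at top or bottom: 1 to 10 N at the handle. All else is balanced. The heavy side's angle to the crank differs every time, up to 1.9 rad either way, and stays fixed during a run.
- handle: the crank handle, to be gripped here: black round sleeve, diameter 22 mm, 92 mm long, parallel to the axle, spinning freely on its pin; this origin is on its centre line, 34 mm from its free end and 58 mm from the end by the crank arm. Can be pinched from above, fingers closing across it, and followed round its circle with the gripper kept pointing down.
- dish: bystander, to be left alone: shallow white ceramic dish, 80 mm across, 18 mm tall, standing under the crank; origin at the centre of its underside
- reagent: bystander, to be left alone: white plastic bottle, 64 mm across, 150 mm tall; origin at the centre of its underside
- jar: bystander, to be left alone: amber glass jar, 68 mm across, 90 mm tall; origin at the centre of its underside
- beaker: bystander, to be left alone: glass beaker, 76 mm across, 95 mm tall; origin at the centre of its underside
- spanner: bystander, to be left alone: steel spanner lying flat, 150 mm long; origin at the centre of its underside
- carton: bystander, to be left alone: cardboard carton 90 x 120 x 60 mm tall; origin at the centre of its underside
- collar: bystander, to be left alone: steel collar ring lying flat, 52 mm across, 16 mm tall; origin at the centre of its underside

How it is judged:
By the outcome, as a careful person would: the job done as asked, in the order asked, and still so for the second after the job is handed in, while the arm keeps its last pose, push and grip.
It also fails if it takes over 72 s, if anything falls off the work surface, if the arm or the gripper's body presses on something with over 40 N, if the wrist force passes 120 N, or if a joint passes its speed limit or range.

## Working session

There is one attempt and no reset: what is moved stays moved. The work goes in short steps, Python scripts to look and compute and a tool call to move; the robot and the scene stay as the last step left them, time stands still between calls to the robot, and variables do not carry over. Pictures are saved under pics/ and viewed, at most 10 in all, crops included, and the job is handed in when it is done.

Besides the shell and the picture viewer there is one more tool, called as name(argument=value, ...), one argument or row to a line, values as JSON. apply_moves: Moves the arm, as the interface text tells. Shifts and turns lie within -1 to 1; 1 stands for 60 mm of shift or 0.15 rad of turn. Its arguments: {"type":"object","properties":{"rows":{"type":"array"},"newtons":{"type":"number"}},"required":["rows"]}

```bash
mkdir -p pics
cat > h.py <<'E'
import numpy as np, cv2, json
from cell import sensors, imaging, manip
def ray(cam,rc):
    m=imaging.camera_model(cam);K=np.array(m["mtx"]);E=np.array(m["extrinsics"])
    d=np.linalg.inv(K)@[rc[1],rc[0],1]; d=np.array([d[0],-d[1],-d[2]])
    R=E[:3,:3];return -R.T@E[:3,3],R.T@d/np.linalg.norm(d)
def tri(rays):
    A=np.zeros((3,3));b=np.zeros(3)
    for c,d in rays:
        P=np.eye(3)-np.outer(d,d);A+=P;b+=P@c
    x=np.linalg.solve(A,b);return x,[np.linalg.norm((np.eye(3)-np.outer(d,d))@(x-c)) for c,d in rays]
def proj(cam,p):
    m=imaging.camera_model(cam);K=np.array(m["mtx"]);E=np.array(m["extrinsics"])
    q=E[:3,:3]@p+E[:3,3];u=K@[q[0],-q[1],-q[2]];return u[:2]/u[2]
E
python3 - <<'E'
from h import *
o=sensors.get_obs();print({k:np.round(v,3).tolist() for k,v in o.items()})
P={}
for c in("scene","side"):
    im=imaging.camera(c);cv2.imwrite(f"pics/{c}0.png",im[:,:,::-1])
    for n in("handle","axle","drum_center","tumbler","dish","reagent","jar","beaker","carton"):
        r=imaging.place_of(c,n)[:2]
        print(c,n,[(np.round(a["centre"]).tolist(),round(a["confidence"],2)) for a in r])
        if r:P.setdefault(n,[]).append(ray(c,r[0]["centre"]))
for n,r in P.items():
    if len(r)==2: x,e=tri(r);print(n,x.round(3),np.round(e,4))
E
```

```text
{'t': 0.0, 'joint_pos': [1.206, 0.418, -0.01, 1.614, 0.005, 1.111, -0.053], 'joint_vel': [-0.001, -0.0, 0.001, -0.002, -0.002, -0.001, -0.001], 'joint_efforts': [-0.002, -86.443, 0.678, -43.492, 0.019, 0.007, 0.0], 'tcp_pos': [0.199, -0.592, 0.199], 'tool_rot': [-0.001, 0.987, 0.161, -0.0], 'contact_force': [-0.802, 0.911, -0.107], 'torque': [-0.02, -0.025, 0.016], 'finger_force': 0.0, 'opening': 0.085}
scene handle []
scene axle [([180.0, 335.0], 0.92)]
scene drum_center [([161.0, 387.0], 0.8)]
scene tumbler [([201.0, 373.0], 0.64)]
scene dish [([221.0, 328.0], 0.98)]
scene reagent [([238.0, 408.0], 0.56)]
scene jar [([302.0, 263.0], 0.8)]
scene beaker []
scene carton [([318.0, 186.0], 0.75)]
side handle [([210.0, 303.0], 0.57)]
side axle [([224.0, 304.0], 0.93), ([255.0, 304.0], 0.69)]
side drum_center []
side tumbler [([290.0, 268.0], 0.59)]
side dish [([177.0, 364.0], 0.33)]
side reagent []
side jar [([195.0, 323.0], 0.68)]
side beaker [([359.0, 271.0], 0.97)]
side carton [([179.0, 363.0], 0.58)]
axle [0.543 0.045 0.148] [0.0031 0.0031]
tumbler [ 0.576  0.187 -0.001] [0.0035 0.0035]
dish [ 0.545 -0.12   0.173] [0.1137 0.1137]
jar [ 0.637 -0.283 -0.004] [0.0002 0.0002]
carton [ 0.543 -0.452 -0.006] [0.0031 0.0031]
```

View pics/scene0.png

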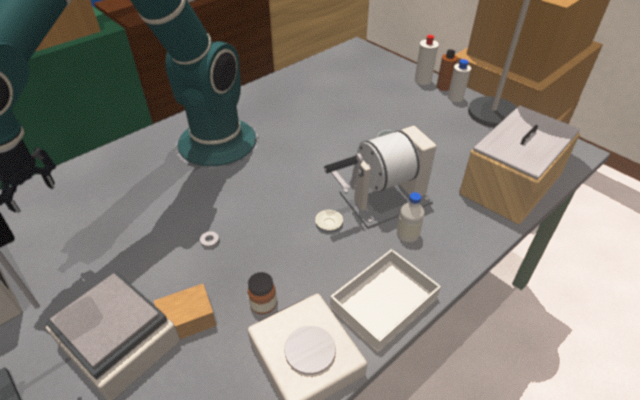

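View pics/side0.png

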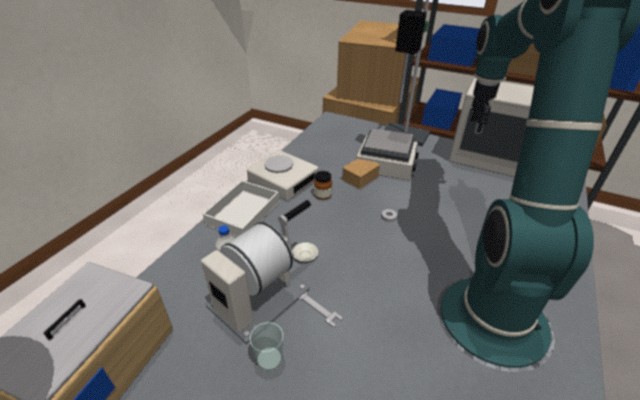

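Scene: tumbler centre at about (390,165), with the black handle from (326,170) to (360,157). Dish at (329,220). Side: handle from (284,219) to (310,204), beaker behind the gear housing and spanner beside the foot. I'll zoom in for the handle and axle.

Run:
```python
from h import *
a=cv2.imread("pics/scene0.png")[130:250,300:440];b=cv2.imread("pics/side0.png")[180:340,190:330]
a=cv2.resize(a,(400,343),interpolation=cv2.INTER_CUBIC);b=cv2.resize(b,(392,448),interpolation=cv2.INTER_CUBIC)
o=np.zeros((448,800,3),np.uint8);o[:343,:400]=a;o[:,408:]=b;cv2.imwrite("pics/crop.png",o)
# black pixel handle segmentation
for c,(r0,r1,c0,c1) in{"scene":(150,180,318,362),"side":(195,226,278,318)}.items():
    im=cv2.imread(f"pics/{c}0.png")[r0:r1,c0:c1].max(2)
    m=(im<50).astype(np.uint8);n,l,s,ce=cv2.connectedComponentsWithStats(m);k=1+s[1:,4].argmax()
    p=np.argwhere(l==k)+[r0,c0];mu=p.mean(0);u=np.linalg.svd(p-mu,full_matrices=False)[2][0];t=(p-mu)@u
    print(c,len(p),mu,mu+u*t.min(),mu+u*t.max())
```

```text
scene 2 [170.  328.5] [170. 328.] [170. 329.]
side 162 [209.75925926 297.51234568] [202.19423936 308.80035747] [217.02245969 286.67468851]
```

View pics/crop.png

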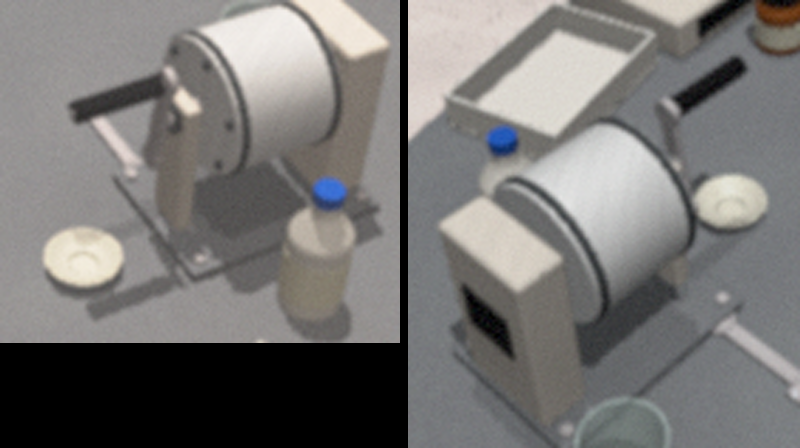

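Run:
```python
from h import *
f,e1=tri([ray("scene",(168.9,325.9)),ray("side",(203.6,308.9))])
k,e2=tri([ray("scene",(159.7,357)),ray("side",(217.5,286))])
print(f,e1,k,e2,np.linalg.norm(k-f));u=(k-f)/np.linalg.norm(k-f);print(u,"yaw",np.degrees(np.arctan2(u[1],u[0])),"h0",(f+(k-f)*34/92).round(4))
# plane-constrained: axle z=.15, drum centre .15, tumbler z=0
def pl(c,n,z):
    imaging.camera(c);r=imaging.place_of(c,n)
    if not r:return
    o,d=ray(c,r[0]["centre"]);print(c,n,round(r[0]["confidence"],2),(o+d*(z-o[2])/d[2]).round(4))
for c in("scene","side"):
    for n,z in(("axle",.15),("drum_center",.15),("tumbler",0),("dish",0),("reagent",0),("jar",0),("spanner",0),("beaker",0),("collar",0)):pl(c,n,z)
    im=imaging.camera(c)
```

```text
[0.53884959 0.01678956 0.20176377] [np.float64(0.0014329803356144416), np.float64(0.0014329803356143227)] [0.56596394 0.10081849 0.2036466 ] [np.float64(0.004134095146121194), np.float64(0.004134095146121173)] 0.08831530810799562
[0.30701756 0.95146503 0.02131942] yaw 72.11621152976909 h0 [0.5489 0.0478 0.2025]
scene axle 0.96 [0.5474 0.0403 0.15  ]
scene drum_center 0.85 [0.5889 0.1965 0.15  ]
scene tumbler 0.68 [0.581  0.1886 0.    ]
scene dish 0.82 [0.5462 0.0207 0.    ]
scene reagent 0.76 [0.7279 0.1576 0.    ]
scene jar 0.69 [ 0.6403 -0.2858  0.    ]
scene spanner 0.43 [0.4199 0.1999 0.    ]
scene beaker 0.48 [0.5742 0.196  0.    ]
scene collar 0.64 [ 0.3756 -0.2713  0.    ]
side axle 0.6 [0.5378 0.043  0.15  ]
side tumbler 0.83 [0.5706 0.1925 0.    ]
side dish 0.55 [0.543  0.0305 0.    ]
side reagent 0.23 [ 0.6374 -0.2829  0.    ]
side jar 0.73 [ 0.6332 -0.2802  0.    ]
side spanner 0.79 [0.4309 0.1805 0.    ]
side beaker 0.89 [0.4596 0.3687 0.    ]
side collar 0.48 [ 0.6436 -0.2769  0.    ]
```

```bash
cat >> h.py <<'E'
from scipy.spatial.transform import Rotation as Ro
def Rdown(yaw):  # tool x at yaw (rad), z down
    c,s=np.cos(yaw),np.sin(yaw);return Ro.from_matrix(np.array([[c,s,0],[s,-c,0],[0,0,-1]]))
def cur():
    o=sensors.get_obs();q=o["tool_rot"];return np.array(o["tcp_pos"]),Ro.from_quat([q[1],q[2],q[3],q[0]]),o
def plan(wps,jaw,p=None,R=None):
    """wps: list of (pos,R); rows from present pose"""
    if p is None:p,R,_=cur()
    rows=[]
    for P,Q in wps:
        w=(R.inv()*Q).as_rotvec()/.15;d=R.inv().apply(np.array(P)-p)/.06
        r=np.round(np.r_[w,d],2);rows.append(r.tolist()+[jaw])
        p=p+R.apply(r[3:]*.06);R=R*Ro.from_rotvec(r[:3]*.15)
    print(json.dumps(rows));return rows
def line(P,yaw,n):
    p,R,_=cur();Q=Rdown(yaw);w=(R.inv()*Q).as_rotvec();P=np.array(P)
    return [(p+(P-p)*k/n,R*Ro.from_rotvec(w*k/n)) for k in range(1,n+1)]
E
python3 -c "
from h import *
plan(line((.54,.02,.32),np.radians(75),13),100)"
```

```text
[[-0.0, 0.0, -0.51, 0.66, -0.61, -0.15, 100], [-0.0, 0.0, -0.5, 0.71, -0.55, -0.16, 100], [-0.0, 0.0, -0.51, 0.75, -0.5, -0.15, 100], [-0.0, 0.0, -0.5, 0.78, -0.44, -0.16, 100], [-0.0, 0.0, -0.51, 0.82, -0.37, -0.15, 100], [-0.0, 0.0, -0.5, 0.84, -0.32, -0.16, 100], [-0.0, 0.0, -0.51, 0.86, -0.25, -0.15, 100], [-0.0, 0.0, -0.5, 0.88, -0.19, -0.16, 100], [-0.0, 0.0, -0.51, 0.89, -0.12, -0.15, 100], [-0.0, 0.0, -0.5, 0.9, -0.05, -0.15, 100], [-0.0, 0.0, -0.51, 0.9, 0.02, -0.16, 100], [-0.0, 0.0, -0.5, 0.89, 0.09, -0.15, 100], [-0.0, 0.0, -0.51, 0.89, 0.15, -0.16, 100]]
```

apply_moves(
  rows=[
    [0,0,-0.51,0.66,-0.61,-0.15,100],
    [0,0,-0.5,0.71,-0.55,-0.16,100],
    [0,0,-0.51,0.75,-0.5,-0.15,100],
    [0,0,-0.5,0.78,-0.44,-0.16,100],
    [0,0,-0.51,0.82,-0.37,-0.15,100],
    [0,0,-0.5,0.84,-0.32,-0.16,100],
    [0,0,-0.51,0.86,-0.25,-0.15,100],
    [0,0,-0.5,0.88,-0.19,-0.16,100],
    [0,0,-0.51,0.89,-0.12,-0.15,100],
    [0,0,-0.5,0.9,-0.05,-0.15,100],
  ],
  newtons=60,
)

```text
t: 4.15
tcp_pos: [0.4617, -0.1197, 0.2926]
tool_rot: [0.0, 0.857, 0.516, 0.0]
contact_force: [0.3, -0.4, 0.1]
opening: 0.0855
finger_force: 0.0
```

apply_moves(
  rows=[
    [0,0,-0.51,0.9,0.02,-0.16,100],
    [0,0,-0.5,0.89,0.09,-0.15,100],
    [0,0,-0.51,0.89,0.15,-0.16,100],
    [0,0,0,0,0,0,100],
    [0,0,0,0,0,0,100],
  ],
)

```text
t: 4.78
tcp_pos: [0.5399, 0.0195, 0.3199]
tool_rot: [-0.0, 0.793, 0.609, -0.0]
contact_force: [0.1, -1.2, 0.6]
opening: 0.0853
finger_force: 0.0
```

Run:
```python
from h import *
p,R,o=cur();print(o["t"],p,np.degrees(np.arctan2(*R.as_matrix()[[1,0],0])),np.round(o["contact_force"],2),np.round(o["joint_pos"],2))
im=imaging.camera("wrist");cv2.imwrite("pics/w0.png",im[:,:,::-1])
m=imaging.camera_model("wrist");print(m)
for n in("handle","axle","drum_center","dish"):
    r=imaging.place_of("wrist",n)[:2];print(n,[(a["centre"],a["confidence"]) for a in r])
print(imaging.look_for("wrist","handle")[:2])
```

```text
4.775 [0.53991619 0.01952378 0.31993068] 74.98892179204509 [ 0.05 -1.24  0.65] [ 0.43  0.22 -0.62  1.65  0.13  1.32 -0.47]
{'mtx': array([[309.70691629,   0.        , 315.88034151],
       [  0.        , 309.70691629, 189.58777784],
       [  0.        ,   0.        ,   1.        ]]), 'extrinsics': array([[ 9.65693131e-01, -2.59685879e-01, -1.45984805e-04,
        -5.16362037e-01],
       [ 2.49231245e-01,  9.26973122e-01, -2.80365150e-01,
        -8.13735247e-02],
       [ 7.29421944e-02,  2.70710315e-01,  9.59893412e-01,
        -5.39074282e-01],
       [ 0.00000000e+00,  0.00000000e+00,  0.00000000e+00,
         1.00000000e+00]])}
handle [([148.5, 320.5], 0.94)]
axle []
drum_center [([35.3, 408.6], 0.68)]
dish [([142.7, 322.2], 0.59)]
[{'bbox': [309.6, 85.1, 332.2, 184.4], 'confidence': 0.6}]
```

View pics/w0.png

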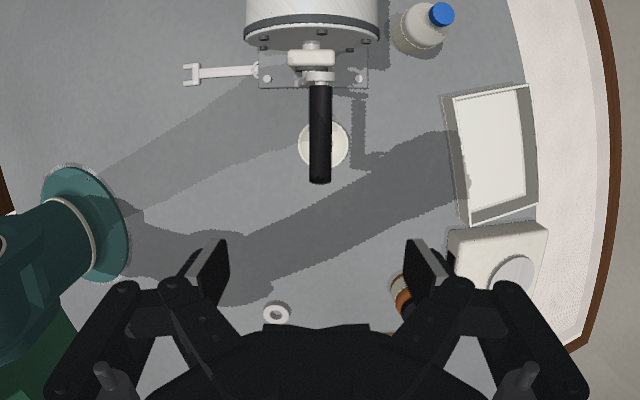

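Wrist: the handle is vertical in the picture at column 320, rows 85–184. The post is centred at about (311,58) and the drum band spans columns 246–379. The gripper is parallel to the handle.

Run:
```python
from h import *
m=imaging.camera_model("wrist");K=m["mtx"];E=m["extrinsics"]
def w(rc,z):
    x=np.array([(rc[1]-K[0,2])/K[0,0],(rc[0]-K[1,2])/K[1,1]]);t=np.hypot(*x);s=np.sin(t)/t
    d=E[:3,:3].T@np.array([x[0]*s,-x[1]*s,-np.cos(t)]);c=-E[:3,:3].T@E[:3,3];return c+d*(z-c[2])/d[2]
a,b=w((182,320),.203),w((86,320.5),.203);print("free",a,"crank",b,np.linalg.norm(b-a));u=(b-a);print(np.degrees(np.arctan2(u[1],u[0])))
print("h",w((148.5,320.5),.203), a+u*34/92)
print("post",w((58,311),.170),"drumband L R",w((27,246),.15),w((27,379),.15))
im=cv2.imread("pics/w0.png").max(2)
for r in(100,120,140,160,175):
    c=np.where(im[r,295:345]<60)[0]+295;print(r,c.min(),c.max(),w((r,(c.min()+c.max())/2),.203)[:2])
```

```text
free [0.54214135 0.0116292  0.203     ] crank [0.56632424 0.10063937 0.203     ] 0.09223676998091157
74.80038406079956
h [0.5510593 0.0433819 0.203    ] [0.55107851 0.04452426 0.203     ]
post [0.56548774 0.13331069 0.17      ] drumband L R [0.50605734 0.19256844 0.15      ] [0.6486957  0.15365356 0.15      ]
100 309 331 [0.56246292 0.08799985]
120 309 331 [0.55759449 0.06976915]
140 310 331 [0.55315591 0.05127324]
160 310 330 [0.54773468 0.03272038]
175 309 330 [0.54347163 0.01854167]
```

```bash
python3 -c "
from h import *
print(manip.grasp_offset)
plan(line((.5498,.0397,.1845),np.radians(74.8),4),100)"
```

```text
0.0187
[[0.0, 0.0, 0.0, 0.09, 0.02, 0.57, 100], [0.0, 0.0, 0.01, 0.1, 0.02, 0.56, 100], [0.0, 0.0, 0.0, 0.09, 0.01, 0.57, 100], [0.0, 0.0, 0.01, 0.09, 0.02, 0.56, 100]]
```

apply_moves(
  rows=[
    [0,0,0,0.09,0.02,0.57,100],
    [0,0,0.01,0.1,0.02,0.56,100],
    [0,0,0,0.09,0.01,0.57,100],
    [0,0,0.01,0.09,0.02,0.56,100],
    [0,0,0,0,0,0,100],
  ],
)

```text
t: 5.7
tcp_pos: [0.5487, 0.0401, 0.183]
tool_rot: [-0.001, 0.794, 0.608, -0.001]
contact_force: [0.3, -0.3, 1.0]
opening: 0.0853
finger_force: 0.0
```

apply_moves(
  rows=[
    [0,0,0,0,0,0,0],
    [0,0,0,0,0,0,0],
    [0,0,0,0,0,0,0],
    [0,0,0,0,0,0,0],
    [0,0,0,0,0,0,0],
    [0,0,0,0,0,0,0],
    [0,0,0,0,0,0,0],
    [0,0,0,0,0,0,0],
  ],
  newtons=60,
)

```text
t: 6.7
tcp_pos: [0.5499, 0.0403, 0.1845]
tool_rot: [-0.0, 0.794, 0.608, -0.0]
contact_force: [0.5, 0.2, 0.4]
opening: 0.0
finger_force: 0.0
```

Run:
```python
from h import *
p,R,o=cur();print({k:np.round(v,3).tolist() for k,v in o.items()})
im=imaging.camera("wrist");cv2.imwrite("pics/w1.png",im[:,:,::-1])
```

```text
{'t': 6.7, 'joint_pos': [0.359, 0.358, -0.601, 1.799, 0.23, 1.055, -0.591], 'joint_vel': [0.001, 0.0, 0.002, 0.0, 0.0, 0.001, -0.001], 'joint_efforts': [0.003, -70.927, -8.759, -41.142, 0.017, 0.003, 0.0], 'tcp_pos': [0.55, 0.04, 0.185], 'tool_rot': [-0.0, 0.794, 0.608, -0.0], 'contact_force': [0.52, 0.176, 0.433], 'torque': [0.032, -0.056, -0.025], 'finger_force': 0.0, 'opening': 0.0}
```

View pics/w1.png

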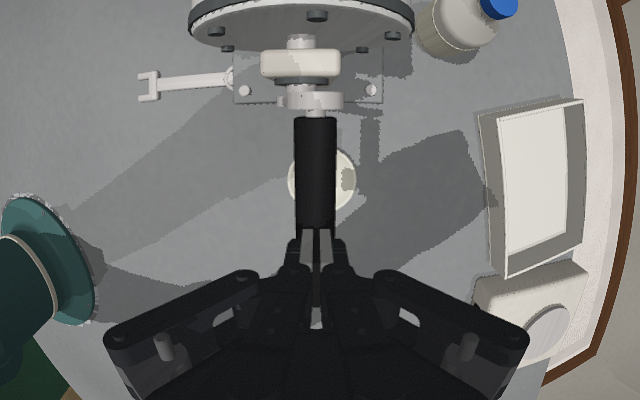

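```bash
cat >> h.py <<'E'
def wray(rc,m=None):
    m=m or imaging.camera_model("wrist");K=m["mtx"];E=m["extrinsics"]
    x=np.array([(rc[1]-K[0,2])/K[0,0],(rc[0]-K[1,2])/K[1,1]]);t=np.hypot(*x);s=np.sin(t)/t
    d=E[:3,:3].T@np.array([x[0]*s,-x[1]*s,-np.cos(t)]);c=-E[:3,:3].T@E[:3,3];return c,d
def wz(rc,z):
    c,d=wray(rc);return c+d*(z-c[2])/d[2]
E
python3 - <<'E'
from h import *
def wproj(p):
    m=imaging.camera_model("wrist");K=m["mtx"];E=m["extrinsics"];q=E[:3,:3]@p+E[:3,3];q=q*[1,-1,-1]
    t=np.arctan2(np.hypot(q[0],q[1]),q[2]);r=t*K[0,0]/np.hypot(q[0],q[1]);return [q[1]*r+K[1,2],q[0]*r+K[0,2]]
p,R,_=cur();print("tcp px",wproj(p),"grasp px",wproj(p-[0,0,-.0187]))
for z in(.19,.203,.214): print(z,wz((228,316),z),wz((117,316),z), "width",np.linalg.norm(wz((170,295),z)-wz((170,336),z)))
r=imaging.place_of("wrist","handle")[:1];print(r)
if r:
    # triangulate with earlier wrist view (148.5,320.5)
    m0={"mtx":imaging.camera_model("wrist")["mtx"],"extrinsics":np.array([[9.65693131e-01,-2.59685879e-01,-1.45984805e-04,-5.16362037e-01],[2.49231245e-01,9.26973122e-01,-2.80365150e-01,-8.13735247e-02],[7.29421944e-02,2.70710315e-01,9.59893412e-01,-5.39074282e-01],[0,0,0,1]])}
    print(tri([wray((148.5,320.5),m0),wray(r[0]["centre"])]),"crank end",tri([wray((86,320.5),m0),wray((117,316))]))
E
```

```text
tcp px [np.float64(220.80979464307438), np.float64(315.78926408367977)] grasp px [np.float64(233.49849457721365), np.float64(315.78311772885064)]
0.19 [0.54936693 0.03793261 0.19      ] [0.56626351 0.10041758 0.19      ] width 0.022972413024443607
0.203 [0.55082651 0.04335376 0.203     ] [0.5664249  0.10103792 0.203     ] width 0.02120740790546808
0.214 [0.55206154 0.04794089 0.214     ] [0.56656147 0.10156282 0.214     ] width 0.019713942035565785
[{'centre': [227.1, 317.6], 'confidence': 0.84}]
(array([0.55117442, 0.04264433, 0.20032908]), [np.float64(0.0003730861525637346), np.float64(0.0003730861525639356)]) crank end (array([0.56634149, 0.10068425, 0.1956801 ]), [np.float64(6.263298884975275e-06), np.float64(6.263298884903848e-06)])
```

The fingers report shut, and the picture shows them at rows 225–310 over the free end of the handle. I'll zoom in there.

Run:
```python
from h import *
a=cv2.imread("pics/w1.png")[100:340,220:410]
s=imaging.camera("side")[150:290,230:350,::-1]
a=cv2.convertScaleAbs(cv2.resize(a,(400,505),interpolation=cv2.INTER_CUBIC),alpha=2.2,beta=15);b=cv2.convertScaleAbs(cv2.resize(s,(395,461),interpolation=cv2.INTER_CUBIC),alpha=1.5,beta=15)
o=np.zeros((505,800,3),np.uint8);o[:,:400]=a;o[:461,405:]=b;cv2.imwrite("pics/z1.png",o)
```

```text
(no output)
```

View pics/z1.png

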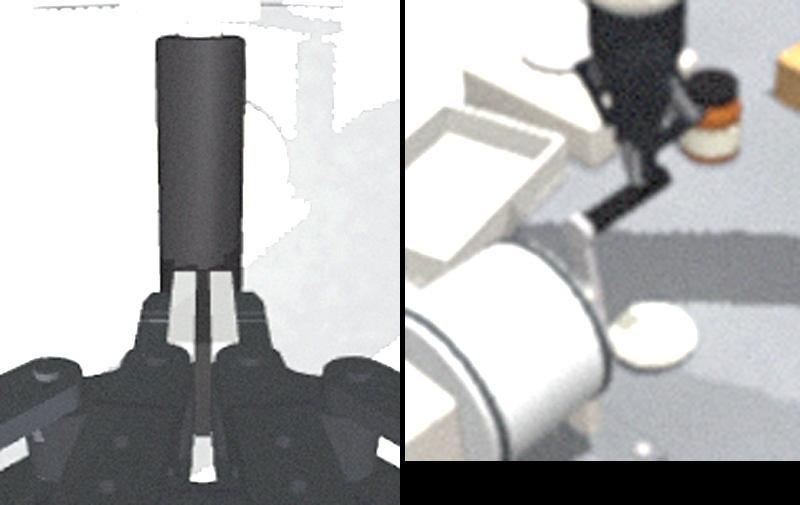

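Run:
```python
from h import *
def wproj(p):
    m=imaging.camera_model("wrist");K=m["mtx"];E=m["extrinsics"];q=E[:3,:3]@p+E[:3,3];q=q*[1,-1,-1]
    t=np.arctan2(np.hypot(q[0],q[1]),q[2]);r=t*K[0,0]/np.hypot(q[0],q[1]);return np.round([q[1]*r+K[1,2],q[0]*r+K[0,2]],1)
p,R,o=cur();u=R.as_matrix()[:,0];print(u)
for z in(.185,.20,.214,.23,.25):print(z,wproj(np.r_[(p+.011*u)[:2],z]))
for z in(.16,.17,.18,.19,.20):
  a,b=wz((117,316),z),wz((170,295),z);print(z,a)
print(o["t"],o["opening"],o["finger_force"],o["contact_force"])
# gear: triangulate crank end & handle again with scene/side
P=[]
for c in("scene","side"):
    imaging.camera(c);r=imaging.place_of(c,"handle")[:2];print(c,r);P+=[ray(c,a["centre"]) for a in r[:1]]
if len(P)==2:print(tri(P))
```

```text
[2.61377514e-01 9.65236646e-01 1.08848843e-04]
0.185 [203.8 315.8]
0.2 [212.7 315.8]
0.214 [222.4 315.8]
0.23 [235.6 315.8]
0.25 [256.5 315.8]
0.16 [0.56589465 0.09898205 0.16      ]
0.17 [0.56601864 0.09945927 0.17      ]
0.18 [0.56614262 0.0999365  0.18      ]
0.19 [0.56626661 0.10041373 0.19      ]
0.2 [0.56639059 0.10089096 0.2       ]
6.85 -9.492568899417765e-05 0.0 [-0.41289409  0.61934157 -0.83798886]
scene [{'centre': [242.5, 208.6], 'confidence': 0.69}, {'centre': [162.5, 332.1], 'confidence': 0.68}]
side [{'centre': [206.6, 302.4], 'confidence': 0.76}, {'centre': [253.6, 304.4], 'confidence': 0.72}]
(array([ 0.56473711, -0.23388177,  0.07559255]), [np.float64(0.12772833641394488), np.float64(0.12772833641394496)])
```

apply_moves(
  rows=[
    [0,0,0,0,0,0,100],
    [0,0,0,0,0,0,100],
    [0,0,0,0,0,0,100],
    [0,0,0,0,0,0,100],
    [0,0,0,0,0,0,100],
    [0,0,0,0,0,0,100],
  ],
)

```text
t: 7.8
tcp_pos: [0.5499, 0.0403, 0.1846]
tool_rot: [-0.0, 0.794, 0.608, -0.0]
contact_force: [-0.4, 0.7, 0.4]
opening: 0.0853
finger_force: 0.0
```

Run:
```python
from h import *
p,R,o=cur();print(o["t"],p,o["opening"])
im=imaging.camera("wrist");cv2.imwrite("pics/w2.png",im[:,:,::-1])
print(imaging.place_of("wrist","handle")[:1]);print(imaging.camera_model("wrist")["extrinsics"].tolist())
s=imaging.camera("side")[150:290,230:350,::-1]
a=im[60:360,150:490,::-1]
a=cv2.convertScaleAbs(cv2.resize(a,(440,388)),alpha=1.8,beta=15);b=cv2.resize(s,(355,414),interpolation=cv2.INTER_CUBIC)
o=np.zeros((414,800,3),np.uint8);o[:388,:440]=a;o[:,445:]=b;cv2.imwrite("pics/z2.png",o)
```

```text
7.8 [0.54987673 0.04027639 0.18455422] 0.08533856308959317
[]
[[0.9652993191472921, -0.2611459458442389, 0.00013936604295393284, -0.5203616998912288], [0.2507488200271291, 0.9267180549903252, -0.27985474055293835, -0.14252040493646118], [0.07295377789243318, 0.27017853638671574, 0.9600423452989745, -0.4156407046499105], [0.0, 0.0, 0.0, 1.0]]
```

View pics/z2.png

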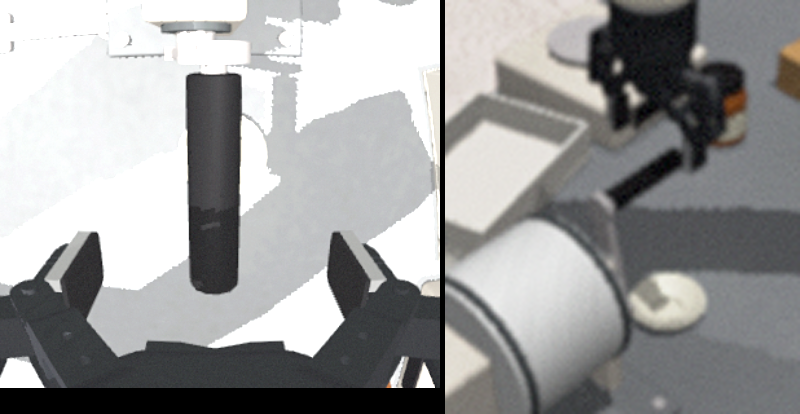

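Here the free end of the handle is at about row 284, column 315, with the crank end at row 118. The pads stand either side near rows 240–290. I'll get the handle's height from these.

Run:
```python
from h import *
m=imaging.camera_model("wrist");E0=np.array([[9.65693131e-01,-2.59685879e-01,-1.45984805e-04,-5.16362037e-01],[2.49231245e-01,9.26973122e-01,-2.80365150e-01,-8.13735247e-02],[7.29421944e-02,2.70710315e-01,9.59893412e-01,-5.39074282e-01],[0,0,0,1]])
m0={"mtx":m["mtx"],"extrinsics":E0}
for z in(.16,.17,.18,.19,.2,.21):
    a,b=wz((284,315),z),wz((118,315.5),z);print(z,np.linalg.norm(a-b).round(4),a.round(4),b.round(4))
print("free",tri([wray((183,320),m0),wray((284,315),m)]),"crank",tri([wray((86,320.5),m0),wray((118,315.5),m)]))
im=cv2.imread("pics/w2.png").max(2)
for r in(130,160,190,220,250,270):
    c=np.where(im[r,280:350]<45)[0]+280;w=(c.max()-c.min()+1)/309.7
    print(r,c.min(),c.max(),[(z,round(float(np.linalg.norm(wz((r,c.min()-.5),z)-wz((r,c.max()+.5),z))),4)) for z in(.17,.18,.19,.2)])
# post top edges check, pads gap
print([wz((60+265/1.294,150+100/1.294),z).round(3) for z in(.19,.2,.22)])
```

```text
0.16 0.1225 [ 0.533  -0.0197  0.16  ] [0.5654 0.0984 0.16  ]
0.17 0.1163 [ 0.5348 -0.0133  0.17  ] [0.5656 0.0989 0.17  ]
0.18 0.1102 [ 0.5366 -0.0068  0.18  ] [0.5657 0.0994 0.18  ]
0.19 0.104 [ 5.383e-01 -4.000e-04  1.900e-01] [0.5659 0.0999 0.19  ]
0.2 0.0979 [0.5401 0.006  0.2   ] [0.566  0.1005 0.2   ]
0.21 0.0917 [0.5419 0.0125 0.21  ] [0.5662 0.101  0.21  ]
free (array([0.54197126, 0.01228276, 0.20975684]), [np.float64(0.00012770016275153744), np.float64(0.00012770016275157937)]) crank (array([0.56611459, 0.10047326, 0.20115324]), [np.float64(9.212874815691344e-05), np.float64(9.212874815686304e-05)])
130 294 336 [(0.17, 0.0263), (0.18, 0.0249), (0.19, 0.0235), (0.2, 0.0221)]
160 295 334 [(0.17, 0.0249), (0.18, 0.0236), (0.19, 0.0222), (0.2, 0.0209)]
190 296 334 [(0.17, 0.0249), (0.18, 0.0235), (0.19, 0.0222), (0.2, 0.0209)]
220 296 333 [(0.17, 0.025), (0.18, 0.0237), (0.19, 0.0224), (0.2, 0.021)]
250 296 333 [(0.17, 0.026), (0.18, 0.0247), (0.19, 0.0233), (0.2, 0.0219)]
270 297 333 [(0.17, 0.0261), (0.18, 0.0248), (0.19, 0.0234), (0.2, 0.022)]
[array([0.487, 0.027, 0.19 ]), array([0.492, 0.032, 0.2  ]), array([0.502, 0.041, 0.22 ])]
```

apply_moves(
  rows=[
    [0,0,0,0,0,0.15,100],
    [0,0,0,0,0,0.15,100],
    [0,0,0,0,0,0.15,100],
    [0,0,0,0,0,0.05,100],
  ],
)

```text
t: 8.45
tcp_pos: [0.5495, 0.0403, 0.1537]
tool_rot: [-0.0, 0.794, 0.608, -0.0]
contact_force: [0.4, 0.3, 0.3]
opening: 0.0852
finger_force: 0.0
```

apply_moves(
  rows=[
    [0,0,0,0,0,0,0],
    [0,0,0,0,0,0,0],
    [0,0,0,0,0,0,0],
    [0,0,0,0,0,0,0],
    [0,0,0,0,0,0,0],
    [0,0,0,0,0,0,0],
    [0,0,0,0,0,0,0],
  ],
)

```text
t: 9.32
tcp_pos: [0.5501, 0.0402, 0.1548]
tool_rot: [0.0, 0.794, 0.608, 0.0]
contact_force: [-0.2, -1.1, 5.0]
opening: 0.0204
finger_force: 58.9
```

Run:
```python
from h import *
p,R,o=cur();print(o["t"],p,o["opening"],o["finger_force"],o["contact_force"])
im=imaging.camera("wrist");cv2.imwrite("pics/w3.png",im[:,:,::-1])
s=imaging.camera("side")[150:290,230:350,::-1]
a=im[60:360,150:490,::-1]
a=cv2.convertScaleAbs(cv2.resize(a,(440,388)),alpha=1.8,beta=15);b=cv2.resize(s,(355,414),interpolation=cv2.INTER_CUBIC)
o=np.zeros((414,800,3),np.uint8);o[:388,:440]=a;o[:,445:]=b;cv2.imwrite("pics/z3.png",o)
```

```text
9.325 [0.55008514 0.04023428 0.15481305] 0.020387299372855452 58.85168194770813 [-0.23205515 -1.11031699  5.04026701]
```

View pics/z3.png

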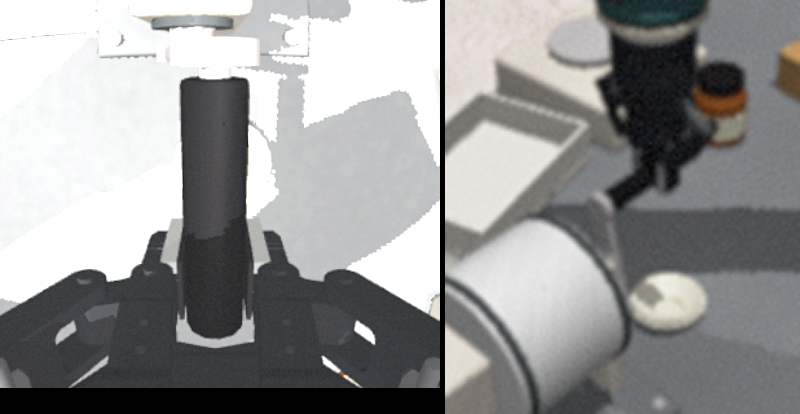

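apply_moves(
  rows=[
    [0,0,0,0,0,0,60],
    [0,0,0,0,0,0,60],
    [0,0,0,0,0,0,60],
    [0,0,0,-0.08,0,0.08,60],
    [0,0,0,-0.09,0,0.09,60],
    [0,0,0,0,0,0,60],
  ],
)

```text
t: 10.18
tcp_pos: [0.5468, 0.0297, 0.1438]
tool_rot: [-0.0, 0.794, 0.607, -0.0]
contact_force: [-0.5, -0.7, -1.1]
opening: 0.0512
finger_force: 0.0
```

apply_moves(
  rows=[
    [0,0,0,0,0,0,0],
    [0,0,0,0,0,0,0],
    [0,0,0,0,0,0,0],
    [0,0,0,0,0,0,0],
    [0,0,0,0,0,0,0],
    [0,0,0,0,0,0,0],
  ],
)

```text
t: 10.92
tcp_pos: [0.5474, 0.0305, 0.1446]
tool_rot: [0.0, 0.794, 0.608, 0.0]
contact_force: [0.9, 0.6, 4.8]
opening: 0.0208
finger_force: 58.7
```

```bash
cat >> h.py <<'E'
def arc(C,q,q2,n,lag=None,jaw=0):
    """C: tcp-circle centre (x',z) ; q commanded angles q->q2 from point p0 (x',z)"""
    rows=[];p=np.array(lag) if lag is not None else np.array(C)+.055*np.array([np.sin(q),np.cos(q)])
    for k in range(1,n+1):
        a=q+(q2-q)*k/n;t=np.array(C)+.055*np.array([np.sin(a),np.cos(a)]);d=np.round((t-p)/.06,2)
        rows.append([0,0,0,0,d[0],-d[1],jaw]);p=p+d*.06
    print(json.dumps(rows));return p
E
python3 - <<'E'
from h import *
C=(0,0);q=.165;p=None
for k in range(12): p=arc(C,q,q+np.pi/6,3,p);q+=np.pi/6
E
```

```text
[[0, 0, 0, 0, 0.15, 0.04, 0], [0, 0, 0, 0, 0.15, 0.07, 0], [0, 0, 0, 0, 0.13, 0.09, 0]]
[[0, 0, 0, 0, 0.12, 0.11, 0], [0, 0, 0, 0, 0.09, 0.13, 0], [0, 0, 0, 0, 0.07, 0.14, 0]]
[[0, 0, 0, 0, 0.04, 0.16, 0], [0, 0, 0, 0, 0.02, 0.16, 0], [0, 0, 0, 0, -0.02, 0.15, 0]]
[[0, 0, 0, 0, -0.04, 0.16, 0], [0, 0, 0, 0, -0.06, 0.14, 0], [0, 0, 0, 0, -0.09, 0.14, 0]]
[[0, 0, 0, 0, -0.11, 0.11, 0], [0, 0, 0, 0, -0.13, 0.09, 0], [0, 0, 0, 0, -0.15, 0.07, 0]]
[[0, 0, 0, 0, -0.15, 0.05, 0], [0, 0, 0, 0, -0.16, 0.01, 0], [0, 0, 0, 0, -0.16, -0.01, 0]]
[[0, 0, 0, 0, -0.16, -0.04, 0], [0, 0, 0, 0, -0.14, -0.07, 0], [0, 0, 0, 0, -0.13, -0.09, 0]]
[[0, 0, 0, 0, -0.12, -0.11, 0], [0, 0, 0, 0, -0.09, -0.13, 0], [0, 0, 0, 0, -0.07, -0.14, 0]]
[[0, 0, 0, 0, -0.04, -0.16, 0], [0, 0, 0, 0, -0.02, -0.16, 0], [0, 0, 0, 0, 0.02, -0.16, 0]]
[[0, 0, 0, 0, 0.04, -0.15, 0], [0, 0, 0, 0, 0.06, -0.15, 0], [0, 0, 0, 0, 0.09, -0.13, 0]]
[[0, 0, 0, 0, 0.11, -0.11, 0], [0, 0, 0, 0, 0.13, -0.1, 0], [0, 0, 0, 0, 0.15, -0.06, 0]]
[[0, 0, 0, 0, 0.15, -0.05, 0], [0, 0, 0, 0, 0.16, -0.01, 0], [0, 0, 0, 0, 0.16, 0.01, 0]]
```

apply_moves(
  rows=[
    [0,0,0,0,0.15,0.04,0],
    [0,0,0,0,0.15,0.07,0],
    [0,0,0,0,0.13,0.09,0],
  ],
  newtons=80,
)

```text
t: 11.3
tcp_pos: [0.5726, 0.0237, 0.1321]
tool_rot: [-0.0, 0.794, 0.608, 0.0]
contact_force: [-0.8, 2.2, 2.3]
opening: 0.0207
finger_force: 78.0
```

apply_moves(
  rows=[
    [0,0,0,0,0.12,0.11,0],
    [0,0,0,0,0.09,0.13,0],
    [0,0,0,0,0.07,0.14,0],
  ],
)

```text
t: 11.68
tcp_pos: [0.588, 0.0196, 0.1086]
tool_rot: [-0.001, 0.794, 0.608, -0.0]
contact_force: [-6.3, 4.7, 0.5]
opening: 0.0199
finger_force: 78.2
```

apply_moves(
  rows=[
    [0,0,0,0,0.03,0.16,0],
    [0,0,0,0,0.01,0.16,0],
    [0,0,0,0,-0.03,0.15,0],
  ],
)

```text
t: 12.05
tcp_pos: [0.5901, 0.019, 0.0812]
tool_rot: [0.001, 0.794, 0.608, 0.001]
contact_force: [8.1, 0.3, 3.1]
opening: 0.0201
finger_force: 78.5
```

apply_moves(
  rows=[
    [0,0,0,0,-0.04,0.16,0],
    [0,0,0,0,-0.06,0.14,0],
    [0,0,0,0,-0.09,0.14,0],
  ],
)

```text
t: 12.42
tcp_pos: [0.5782, 0.0222, 0.0548]
tool_rot: [0.0, 0.794, 0.608, 0.001]
contact_force: [-1.3, 3.2, 8.9]
opening: 0.0202
finger_force: 79.1
```

apply_moves(
  rows=[
    [0,0,0,0,-0.11,0.11,0],
    [0,0,0,0,-0.13,0.09,0],
    [0,0,0,0,-0.15,0.07,0],
  ],
)

```text
t: 12.8
tcp_pos: [0.5558, 0.0283, 0.0387]
tool_rot: [0.0, 0.794, 0.608, 0.001]
contact_force: [5.5, 1.6, 7.6]
opening: 0.0203
finger_force: 79.0
```

apply_moves(
  rows=[
    [0,0,0,0,-0.15,0.05,0],
    [0,0,0,0,-0.16,0.0,0],
    [0,0,0,0,-0.16,-0.01,0],
  ],
)

```text
t: 13.18
tcp_pos: [0.5286, 0.0357, 0.0363]
tool_rot: [0.0, 0.794, 0.608, 0.001]
contact_force: [10.2, 0.3, 3.8]
opening: 0.0201
finger_force: 79.2
```

apply_moves(
  rows=[
    [0,0,0,0,-0.16,-0.04,0],
    [0,0,0,0,-0.14,-0.07,0],
    [0,0,0,0,-0.13,-0.09,0],
  ],
)

```text
t: 13.55
tcp_pos: [0.5037, 0.0424, 0.0484]
tool_rot: [0.0, 0.794, 0.608, 0.001]
contact_force: [12.2, 1.8, -2.2]
opening: 0.0203
finger_force: 78.8
```

apply_moves(
  rows=[
    [0,0,0,0,-0.12,-0.11,0],
    [0,0,0,0,-0.09,-0.13,0],
    [0,0,0,0,-0.07,-0.14,0],
  ],
)

```text
t: 13.92
tcp_pos: [0.488, 0.0467, 0.0715]
tool_rot: [0.001, 0.794, 0.608, 0.001]
contact_force: [15.4, 0.1, -4.1]
opening: 0.0199
finger_force: 78.6
```

apply_moves(
  rows=[
    [0,0,0,0,-0.04,-0.16,0],
    [0,0,0,0,-0.02,-0.16,0],
    [0,0,0,0,0.02,-0.16,0],
  ],
)

```text
t: 14.3
tcp_pos: [0.4853, 0.0474, 0.1001]
tool_rot: [0.0, 0.794, 0.608, 0.001]
contact_force: [14.9, 2.9, -10.6]
opening: 0.0201
finger_force: 78.6
```

apply_moves(
  rows=[
    [0,0,0,0,0.04,-0.15,0],
    [0,0,0,0,0.06,-0.15,0],
    [0,0,0,0,0.09,-0.13,0],
  ],
)

```text
t: 14.68
tcp_pos: [0.4962, 0.0444, 0.1254]
tool_rot: [0.0, 0.794, 0.608, 0.001]
contact_force: [16.2, 3.0, -20.9]
opening: 0.0201
finger_force: 78.8
```

apply_moves(
  rows=[
    [0,0,0,0,0.11,-0.11,0],
    [0,0,0,0,0.13,-0.1,0],
    [0,0,0,0,0.15,-0.06,0],
  ],
)

```text
t: 15.05
tcp_pos: [0.5171, 0.0387, 0.1412]
tool_rot: [-0.001, 0.794, 0.608, -0.001]
contact_force: [-5.8, 6.0, 2.9]
opening: 0.02
finger_force: 81.1
```

apply_moves(
  rows=[
    [0,0,0,0,0.15,-0.05,0],
    [0,0,0,0,0.16,-0.01,0],
    [0,0,0,0,0.16,0.01,0],
  ],
)

```text
t: 15.42
tcp_pos: [0.5453, 0.031, 0.145]
tool_rot: [-0.0, 0.794, 0.608, -0.0]
contact_force: [-1.0, 4.3, 3.4]
opening: 0.0203
finger_force: 81.2
```

```bash
cat > d.py <<'E'
from h import *
from scipy.optimize import least_squares
D1=np.array([[.5726,.0237,.1321,-.8,2.2,2.3],[.588,.0196,.1086,-6.3,4.7,.5],[.5901,.019,.0812,8.1,.3,3.1],[.5782,.0222,.0548,-1.3,3.2,8.9],[.5558,.0283,.0387,5.5,1.6,7.6],[.5286,.0357,.0363,10.2,.3,3.8],[.5037,.0424,.0484,12.2,1.8,-2.2],[.488,.0467,.0715,15.4,.1,-4.1],[.4853,.0474,.1001,14.9,2.9,-10.6],[.4962,.0444,.1254,16.2,3.0,-20.9],[.5171,.0387,.1412,-5.8,6,2.9],[.5453,.031,.145,-1,4.3,3.4]])
X=np.array([.9653,-.2613])
def ana(D,C=None,s=1,free=False):
    x=D[:,:2]@X;z=D[:,2]
    f=least_squares(lambda v:np.hypot(x-v[0],z-v[1])-.055,[.511,.09],loss="soft_l1",f_scale=.0005)
    C=f.x if C is None else C
    q=np.arctan2(x-C[0],z-C[1])%(2*np.pi);fx=D[:,3:5]@X;fz=D[:,5]
    ft=fx*np.cos(q)-fz*np.sin(q);fr=fx*np.sin(q)+fz*np.cos(q)
    return C,q,-.055*ft,fr,np.hypot(x-C[0],z-C[1])
if __name__=="__main__":
    C,q,T,fr,r=ana(D1);print(C)
    for a in zip(q.round(2),T.round(3),fr.round(1),(r*1e3).round(1)):print(*a)
    A=np.c_[np.ones_like(q),np.sin(q),np.cos(q)]
    g=least_squares(lambda v:A@v-T,[.3,0,0],loss="soft_l1",f_scale=.05);print(g.x,np.hypot(*g.x[1:]),(A@g.x-T).round(2))
    # heavy side at angle q+phi: extra torque = M*sin? rising at axle height on the +q turn: heavy angle th; torque needed = -M*sin(th)
    print("phi",np.arctan2(-g.x[2],-g.x[1]))
E
python3 d.py
```

```text
[0.51040561 0.09056429]
0.72 0.139 0.9 55.1
1.24 0.158 -6.7 55.1
1.74 0.24 7.1 55.1
2.28 0.298 -7.4 55.1
2.8 0.395 -5.5 55.1
3.31 0.493 -5.4 55.1
3.84 0.555 -5.6 55.0
4.36 0.495 -12.5 55.0
4.89 0.445 -15.3 55.2
5.39 0.379 -24.7 55.4
5.88 0.301 5.5 55.0
0.14 0.14 3.1 55.0
[ 0.33518819 -0.14535436 -0.13129084] 0.19587030344590178 [ 0.   -0.   -0.03  0.01  0.01 -0.   -0.03  0.02  0.01 -0.01 -0.03  0.04]
phi 0.7346059220597937
```

apply_moves(
  rows=[
    [0,0,0,0,0,0,0],
    [0,0,0,0,0,0,0],
  ],
)

```text
t: 15.68
tcp_pos: [0.5463, 0.0309, 0.1449]
tool_rot: [0.0, 0.794, 0.608, 0.001]
contact_force: [9.6, 1.2, -0.8]
opening: 0.0203
finger_force: 80.9
```

Run:
```python
from d import *
p,R,o=cur();C=np.array([.5104,.0906]);x=np.array([p[:2]@X,p[2]]);q=np.arctan2(*(x-C));print(p,o["contact_force"],x-C,q)
P=x
for k in range(12): P=arc(C,q,q-np.pi/6,3,P);q-=np.pi/6
```

```text
[0.5462654  0.03085509 0.14490836] [ 9.63607407  1.18614674 -0.83604055] [0.00884756 0.05430836] 0.16149462007666443
[[0, 0, 0, 0, -0.16, -0.01, 0], [0, 0, 0, 0, -0.16, 0.01, 0], [0, 0, 0, 0, -0.15, 0.05, 0]]
[[0, 0, 0, 0, -0.15, 0.07, 0], [0, 0, 0, 0, -0.13, 0.09, 0], [0, 0, 0, 0, -0.11, 0.12, 0]]
[[0, 0, 0, 0, -0.09, 0.13, 0], [0, 0, 0, 0, -0.06, 0.14, 0], [0, 0, 0, 0, -0.04, 0.16, 0]]
[[0, 0, 0, 0, -0.01, 0.16, 0], [0, 0, 0, 0, 0.01, 0.16, 0], [0, 0, 0, 0, 0.05, 0.15, 0]]
[[0, 0, 0, 0, 0.06, 0.14, 0], [0, 0, 0, 0, 0.1, 0.13, 0], [0, 0, 0, 0, 0.11, 0.11, 0]]
[[0, 0, 0, 0, 0.13, 0.09, 0], [0, 0, 0, 0, 0.15, 0.07, 0], [0, 0, 0, 0, 0.16, 0.04, 0]]
[[0, 0, 0, 0, 0.15, 0.01, 0], [0, 0, 0, 0, 0.16, -0.01, 0], [0, 0, 0, 0, 0.16, -0.05, 0]]
[[0, 0, 0, 0, 0.14, -0.07, 0], [0, 0, 0, 0, 0.13, -0.09, 0], [0, 0, 0, 0, 0.11, -0.11, 0]]
[[0, 0, 0, 0, 0.09, -0.14, 0], [0, 0, 0, 0, 0.07, -0.14, 0], [0, 0, 0, 0, 0.04, -0.16, 0]]
[[0, 0, 0, 0, 0.01, -0.16, 0], [0, 0, 0, 0, -0.02, -0.16, 0], [0, 0, 0, 0, -0.04, -0.15, 0]]
[[0, 0, 0, 0, -0.07, -0.14, 0], [0, 0, 0, 0, -0.09, -0.13, 0], [0, 0, 0, 0, -0.12, -0.11, 0]]
[[0, 0, 0, 0, -0.13, -0.09, 0], [0, 0, 0, 0, -0.15, -0.07, 0], [0, 0, 0, 0, -0.15, -0.04, 0]]
```

apply_moves(
  rows=[
    [0,0,0,0,-0.16,-0.01,0],
    [0,0,0,0,-0.16,0.01,0],
    [0,0,0,0,-0.15,0.05,0],
  ],
)

```text
t: 16.05
tcp_pos: [0.5187, 0.0383, 0.142]
tool_rot: [0.0, 0.794, 0.608, 0.001]
contact_force: [9.5, 2.9, -0.7]
opening: 0.0206
finger_force: 80.7
```

apply_moves(
  rows=[
    [0,0,0,0,-0.15,0.07,0],
    [0,0,0,0,-0.13,0.09,0],
    [0,0,0,0,-0.11,0.12,0],
  ],
)

```text
t: 16.42
tcp_pos: [0.4964, 0.0444, 0.1251]
tool_rot: [0.001, 0.794, 0.608, 0.001]
contact_force: [13.7, 1.1, -4.2]
opening: 0.0202
finger_force: 80.5
```

apply_moves(
  rows=[
    [0,0,0,0,-0.09,0.13,0],
    [0,0,0,0,-0.06,0.14,0],
    [0,0,0,0,-0.04,0.16,0],
  ],
)

```text
t: 16.8
tcp_pos: [0.4853, 0.0474, 0.0993]
tool_rot: [0.001, 0.794, 0.608, 0.001]
contact_force: [11.0, 1.1, 1.0]
opening: 0.0202
finger_force: 81.0
```

apply_moves(
  rows=[
    [0,0,0,0,-0.01,0.16,0],
    [0,0,0,0,0.01,0.16,0],
    [0,0,0,0,0.05,0.15,0],
  ],
)

```text
t: 17.18
tcp_pos: [0.4881, 0.0466, 0.071]
tool_rot: [0.0, 0.794, 0.608, 0.001]
contact_force: [6.3, 1.5, 5.0]
opening: 0.0201
finger_force: 81.2
```

apply_moves(
  rows=[
    [0,0,0,0,0.06,0.14,0],
    [0,0,0,0,0.1,0.13,0],
    [0,0,0,0,0.11,0.11,0],
  ],
)

```text
t: 17.55
tcp_pos: [0.5038, 0.0424, 0.0482]
tool_rot: [0.0, 0.794, 0.608, 0.0]
contact_force: [5.1, 1.6, 8.8]
opening: 0.0204
finger_force: 81.6
```

apply_moves(
  rows=[
    [0,0,0,0,0.13,0.09,0],
    [0,0,0,0,0.15,0.07,0],
    [0,0,0,0,0.16,0.04,0],
  ],
)

```text
t: 17.92
tcp_pos: [0.5288, 0.0356, 0.0362]
tool_rot: [-0.0, 0.794, 0.608, -0.0]
contact_force: [-0.9, 2.3, 13.6]
opening: 0.0199
finger_force: 82.0
```

apply_moves(
  rows=[
    [0,0,0,0,0.15,0.01,0],
    [0,0,0,0,0.16,-0.01,0],
    [0,0,0,0,0.16,-0.05,0],
  ],
)

```text
t: 18.3
tcp_pos: [0.5548, 0.0284, 0.0386]
tool_rot: [-0.001, 0.794, 0.608, -0.001]
contact_force: [-3.5, 5.5, -1.6]
opening: 0.0201
finger_force: 81.0
```

apply_moves(
  rows=[
    [0,0,0,0,0.14,-0.07,0],
    [0,0,0,0,0.13,-0.09,0],
    [0,0,0,0,0.11,-0.11,0],
  ],
)

```text
t: 18.68
tcp_pos: [0.5772, 0.0224, 0.0543]
tool_rot: [-0.001, 0.794, 0.608, -0.0]
contact_force: [5.6, 4.6, -11.4]
opening: 0.02
finger_force: 79.7
```

apply_moves(
  rows=[
    [0,0,0,0,0.09,-0.14,0],
    [0,0,0,0,0.07,-0.14,0],
    [0,0,0,0,0.04,-0.16,0],
  ],
)

```text
t: 19.05
tcp_pos: [0.5899, 0.019, 0.0813]
tool_rot: [-0.0, 0.794, 0.608, 0.0]
contact_force: [10.3, 3.5, -9.6]
opening: 0.0205
finger_force: 79.9
```

apply_moves(
  rows=[
    [0,0,0,0,0.01,-0.16,0],
    [0,0,0,0,-0.02,-0.16,0],
    [0,0,0,0,-0.04,-0.15,0],
  ],
)

```text
t: 19.42
tcp_pos: [0.5874, 0.0197, 0.1101]
tool_rot: [0.0, 0.794, 0.608, 0.001]
contact_force: [9.7, 2.6, -7.9]
opening: 0.0203
finger_force: 80.1
```

apply_moves(
  rows=[
    [0,0,0,0,-0.07,-0.14,0],
    [0,0,0,0,-0.09,-0.13,0],
    [0,0,0,0,-0.12,-0.11,0],
  ],
)

```text
t: 19.8
tcp_pos: [0.5714, 0.0241, 0.1332]
tool_rot: [0.001, 0.794, 0.608, 0.001]
contact_force: [12.3, 1.5, -2.0]
opening: 0.0202
finger_force: 80.5
```

apply_moves(
  rows=[
    [0,0,0,0,-0.13,-0.09,0],
    [0,0,0,0,-0.15,-0.07,0],
    [0,0,0,0,-0.15,-0.04,0],
  ],
)

```text
t: 20.18
tcp_pos: [0.5461, 0.0309, 0.1451]
tool_rot: [0.001, 0.794, 0.608, 0.001]
contact_force: [9.9, 3.3, -6.0]
opening: 0.0201
finger_force: 80.3
```

apply_moves(
  rows=[
    [0,0,0,0,0,0,0],
    [0,0,0,0,0,0,0],
  ],
)

```text
t: 20.42
tcp_pos: [0.5452, 0.0311, 0.1449]
tool_rot: [-0.0, 0.794, 0.608, -0.0]
contact_force: [-0.4, 2.8, 7.4]
opening: 0.0201
finger_force: 81.6
```

```bash
cat > f.py <<'E'
from d import *
D2=np.array([[.5187,.0383,.142,9.5,2.9,-.7],[.4964,.0444,.1251,13.7,1.1,-4.2],[.4853,.0474,.0993,11,1.1,1],[.4881,.0466,.071,6.3,1.5,5],[.5038,.0424,.0482,5.1,1.6,8.8],[.5288,.0356,.0362,-.9,2.3,13.6],[.5548,.0284,.0386,-3.5,5.5,-1.6],[.5772,.0224,.0543,5.6,4.6,-11.4],[.5899,.019,.0813,10.3,3.5,-9.6],[.5874,.0197,.1101,9.7,2.6,-7.9],[.5714,.0241,.1332,12.3,1.5,-2],[.5461,.0309,.1451,9.9,3.3,-6]])
C2,*_=ana(D2);C1,*_=ana(D1);C,*_=ana(np.r_[D1,D2]);print(C1,C2,C)
def rep(s,D,A_,T):
    g=least_squares(lambda v:A_@v-T,np.zeros(A_.shape[1]),loss="soft_l1",f_scale=.05);J=A_;r=A_@g.x-T
    cov=np.linalg.inv(J.T@J)*(r@r)/(len(T)-J.shape[1])
    print(s,g.x.round(3),"M",np.hypot(*g.x[-2:]).round(3),"phi",np.arctan2(-g.x[-1],-g.x[-2]).round(3),"sd",np.sqrt(np.diag(cov)).round(3),r.round(2));return g.x
As=[];Ts=[]
for s,D in((1,D1),(-1,D2)):
    _,q,T,fr,r=ana(D,C);A=np.c_[np.full_like(q,s),np.sin(q),np.cos(q)];rep(s,D,A,T);As.append(A);Ts.append(T)
    print(fr.round(1),(r*1e3).round(1))
rep("both",0,np.vstack(As),np.hstack(Ts))
# with force bias (x',z)
A=np.vstack(As);rep("bias(x,z)",0,np.c_[A[:,0],A[:,0]*0+1,A[:,1:]],np.hstack(Ts))
E
python3 f.py
```

```text
[0.51040561 0.09056429] [0.51033225 0.09065291] [0.5103677  0.09060928]
1 [ 0.335 -0.146 -0.131] M 0.196 phi 0.734 sd [0.007 0.01  0.01 ] [ 0.   -0.   -0.03  0.01  0.01 -0.   -0.03  0.02  0.01 -0.01 -0.03  0.04]
[  0.8  -6.7   7.1  -7.4  -5.5  -5.4  -5.6 -12.5 -15.2 -24.7   5.5   3.1] [55.  55.1 55.1 55.2 55.2 55.1 55.  54.9 55.1 55.3 54.9 55. ]
-1 [ 0.336 -0.171 -0.141] M 0.222 phi 0.689 sd [0.01  0.015 0.014] [ 0.01 -0.02 -0.05  0.02 -0.    0.04  0.02 -0.06 -0.04  0.03  0.    0.02]
[ -3.7 -12.7 -10.   -7.1  -9.7 -13.2  -0.   10.7  10.5   5.3   5.7  -4.6] [55.  55.  55.  55.  55.1 55.2 55.  54.7 54.9 55.1 55.1 55.2]
both [ 0.335 -0.157 -0.137] M 0.208 phi 0.718 sd [0.006 0.009 0.009] [-0.01 -0.01 -0.04  0.01  0.02  0.   -0.01  0.03  0.02 -0.01 -0.03  0.04
  0.01 -0.03 -0.06  0.01 -0.01  0.03  0.02 -0.05 -0.03  0.05  0.02  0.03]
bias(x,z) [ 0.335 -0.    -0.157 -0.137] M 0.208 phi 0.718 sd [0.006 0.006 0.009 0.009] [-0.01 -0.01 -0.04  0.01  0.02  0.   -0.01  0.03  0.02 -0.01 -0.03  0.04
  0.01 -0.03 -0.06  0.01 -0.01  0.03  0.02 -0.05 -0.03  0.04  0.02  0.03]
```

Run:
```python
from d import *
p,R,o=cur();C=np.array([.51037,.09061]);x=np.array([p[:2]@X,p[2]]);q=np.arctan2(*(x-C));print(p,q)
P=x
for a in np.linspace(q,2.424,6)[1:]: P=arc(C,q,a,3,P);q=a
```

```text
[0.54524603 0.03110619 0.1449446 ] 0.14308478156332058
[[0, 0, 0, 0, 0.14, 0.03, 0], [0, 0, 0, 0, 0.13, 0.05, 0], [0, 0, 0, 0, 0.12, 0.07, 0]]
[[0, 0, 0, 0, 0.11, 0.09, 0], [0, 0, 0, 0, 0.09, 0.1, 0], [0, 0, 0, 0, 0.08, 0.11, 0]]
[[0, 0, 0, 0, 0.06, 0.13, 0], [0, 0, 0, 0, 0.04, 0.13, 0], [0, 0, 0, 0, 0.01, 0.14, 0]]
[[0, 0, 0, 0, 0.0, 0.14, 0], [0, 0, 0, 0, -0.02, 0.14, 0], [0, 0, 0, 0, -0.05, 0.13, 0]]
[[0, 0, 0, 0, -0.06, 0.12, 0], [0, 0, 0, 0, -0.08, 0.12, 0], [0, 0, 0, 0, -0.1, 0.1, 0]]
```

apply_moves(
  rows=[
    [0,0,0,0,0.14,0.03,0],
    [0,0,0,0,0.13,0.05,0],
    [0,0,0,0,0.12,0.07,0],
  ],
)

```text
t: 20.8
tcp_pos: [0.5683, 0.0248, 0.1356]
tool_rot: [-0.0, 0.794, 0.608, -0.0]
contact_force: [0.7, 4.9, 1.9]
opening: 0.0206
finger_force: 81.2
```

apply_moves(
  rows=[
    [0,0,0,0,0.11,0.09,0],
    [0,0,0,0,0.09,0.1,0],
    [0,0,0,0,0.08,0.11,0],
  ],
)

```text
t: 21.18
tcp_pos: [0.5842, 0.0205, 0.1173]
tool_rot: [-0.0, 0.794, 0.608, -0.0]
contact_force: [-1.4, 6.0, 0.9]
opening: 0.0201
finger_force: 81.1
```

apply_moves(
  rows=[
    [0,0,0,0,0.06,0.13,0],
    [0,0,0,0,0.04,0.13,0],
    [0,0,0,0,0.01,0.14,0],
  ],
)

```text
t: 21.55
tcp_pos: [0.5908, 0.0188, 0.0934]
tool_rot: [-0.0, 0.794, 0.608, 0.0]
contact_force: [1.4, 4.9, 3.5]
opening: 0.02
finger_force: 81.3
```

apply_moves(
  rows=[
    [0,0,0,0,0,0.14,0],
    [0,0,0,0,-0.02,0.14,0],
    [0,0,0,0,-0.05,0.13,0],
  ],
)

```text
t: 21.92
tcp_pos: [0.5866, 0.0199, 0.0689]
tool_rot: [-0.0, 0.794, 0.608, 0.0]
contact_force: [0.3, 4.9, 5.5]
opening: 0.0201
finger_force: 81.5
```

apply_moves(
  rows=[
    [0,0,0,0,-0.06,0.12,0],
    [0,0,0,0,-0.08,0.12,0],
    [0,0,0,0,-0.1,0.1,0],
  ],
)

```text
t: 22.3
tcp_pos: [0.5727, 0.0237, 0.0489]
tool_rot: [0.0, 0.794, 0.608, 0.0]
contact_force: [-2.1, 4.9, 12.9]
opening: 0.0203
finger_force: 82.1
```

apply_moves(
  rows=[
    [0,0,0,0,0,0,0],
    [0,0,0,0,0,0,0],
    [0,0,0,0,0,0,0],
    [0,0,0,0,0,0,0],
  ],
)

```text
t: 22.8
tcp_pos: [0.5716, 0.0239, 0.0483]
tool_rot: [-0.001, 0.794, 0.608, -0.001]
contact_force: [-2.3, 6.4, 0.9]
opening: 0.0201
finger_force: 81.2
```

Run:
```python
from d import *
p,R,o=cur();C=np.array([.51037,.09061]);x=np.array([p[:2]@X,p[2]]);q=np.arctan2(*(x-C));print(p,q,np.hypot(*(x-C)),o["contact_force"],o["joint_vel"].round(3) if hasattr(o["joint_vel"],"round") else "")
im=imaging.camera("scene");cv2.imwrite("pics/s9.png",im[:,:,::-1])
for n in("dish","reagent","jar","beaker","spanner","collar"):
    for c in("scene","side"):
        imaging.camera(c);r=imaging.place_of(c,n)[:1]
        if r:
            a,d=ray(c,r[0]["centre"]);print(n,c,round(r[0]["confidence"],2),(a-d*a[2]/d[2]).round(3))
b=np.hstack([imaging.camera("scene")[130:250,300:440],imaging.camera("side")[180:300,190:330]])[:,:,::-1]
cv2.imwrite("pics/fin.png",cv2.resize(b,(784,336),interpolation=cv2.INTER_CUBIC))
```

```text
[0.57162679 0.02393812 0.04829005] 2.4482549867173145 0.05502405919979408 [-2.30131741  6.42284119  0.88712969] [-0.     0.001 -0.001 -0.001 -0.     0.    -0.   ]
dish side 0.8 [0.554 0.021 0.   ]
reagent scene 0.71 [0.732 0.157 0.   ]
reagent side 0.26 [ 0.369 -0.271  0.   ]
jar scene 0.79 [ 0.635 -0.279  0.   ]
jar side 0.58 [ 0.636 -0.276  0.   ]
beaker side 0.55 [0.468 0.36  0.   ]
spanner side 0.72 [0.436 0.182 0.   ]
collar scene 0.72 [ 0.379 -0.276  0.   ]
collar side 0.66 [ 0.375 -0.274  0.   ]
```

View pics/fin.png

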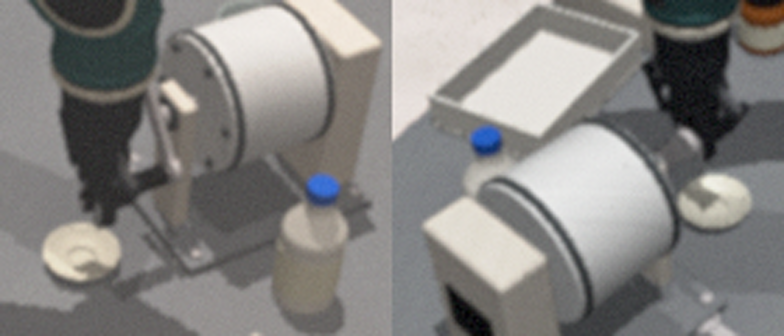

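The handle is held low on the far side, and the dish and the other things are where they were. I'll add this pass to the fit.

```bash
cat >> f.py <<'E'
D3=np.array([[.5683,.0248,.1356,.7,4.9,1.9],[.5842,.0205,.1173,-1.4,6,.9],[.5908,.0188,.0934,1.4,4.9,3.5],[.5866,.0199,.0689,.3,4.9,5.5],[.5727,.0237,.0489,-2.1,4.9,12.9]])
_,q,T,fr,r=ana(D3,C);As.append(np.c_[q*0+1,np.sin(q),np.cos(q)]);Ts.append(T)
rep("all",0,np.vstack(As),np.hstack(Ts))
E
python3 f.py | tail -3
```

```text
all [ 0.334 -0.157 -0.14 ] M 0.21 phi 0.729 sd [0.005 0.007 0.008] [-0.01 -0.02 -0.04  0.01  0.02  0.01 -0.01  0.03  0.02 -0.01 -0.04  0.03
  0.01 -0.03 -0.06  0.01 -0.01  0.03  0.03 -0.04 -0.03  0.05  0.02  0.03
  0.04  0.01 -0.02 -0.01  0.01]
```

apply_moves(
  rows=[
    [0,0,0,0,0.03,-0.02,0],
    [0,0,0,0,0,0,0],
    [0,0,0,0,0,0,0],
    [0,0,0,0,0,0,0],
  ],
)

```text
t: 24.65
tcp_pos: [0.573, 0.0235, 0.0495]
tool_rot: [-0.001, 0.794, 0.608, -0.001]
contact_force: [-6.2, 6.7, 3.2]
opening: 0.0203
finger_force: 81.4
```

Run:
```python
from d import *
p,R,o=cur();C=np.array([.51037,.09061]);x=np.array([p[:2]@X,p[2]]);print(np.arctan2(*(x-C)),o["t"],o["contact_force"],o["finger_force"])
print(manip.finish_job())
```

```text
2.4150001650587942 24.65 [-6.20901356  6.7055555   3.24600589] 81.3767945766449
the job is handed in; nothing more can be done
None
```

The job is handed in at 24.7 s of the 72 s allowed: by feel, over a full turn each way, the heavy side sits 0.73 rad ahead of the crank (fit spread about 0.04 rad), and the gripper is holding the handle at 2.415 rad, which puts the heavy side straight down.

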